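# Set up the enameller's tilting work board

### The arm

A 6-joint arm with a two-finger parallel gripper is mounted at the origin on the work surface. World frame = base frame: x ahead of the robot, y to its left, z up, the work surface at z = 0. Lengths are in mm, angles in rad, forces in N, time in s.
With the tool pointing down it reaches from about 350 to 975 mm from the base axis. Payload 7.1 kg.
Tool frame: the origin (TCP) lies on the mounting face of the last link; the fingertips stand 182 mm ahead of it and the grasp point (between the pads) lies 163 mm ahead of it (ctrl.tcp_to_tips is the distance from the TCP to the fingertips, in mm); z points along the fingers, y is the direction in which the jaws open and shut (so a half turn about z gives the same grasp; the last joint's range is limited). The gripper opens to 88 mm and grips with 3 to 60 N. Pads are 20 mm wide; open, the fingers measure 115 mm over their backs; the gripper's body (75 mm by 178 mm) begins 61 mm behind the grasp point.
Start: joints at [-1.152, 0.423, 1.63, -0, 1.089, -0.019], TCP at [264.983, -566.031, 404.675] pointing down, gripper open.
Joint ranges: [-3, 3], [-0.9, 2.11], [0.09, 2.58], [-1.31, 4.45], [0.11, 2.69], [-2.54, 2.54]. Speed limits (rad/s): [2.39, 2.39, 3.01, 3.14, 3.14, 3.14].

### API

Orientations are given as a rotation vector (axis times angle).
In Python, from workcell import ctrl gives the robot as it stands. The module is installed in compiled form; this text tells all that it offers.
- The arm moves only by the tool send_rows, never from a script. Its argument "commands" is a list of rows, each an object with "translation": the shift along the world's x, y, z normalised to -1 to 1, where 1 is 0.1 m, a list of three; "twist": the turn, a rotation vector about the world's x, y, z normalised to -1 to 1, where 1 is 0.5 rad, a list of three. A call has exactly 10 rows; each row is the pose to reach, as a shift and turn from the pose commanded when the call began; what a row does not reach only later rows make up. A row lasts 1/10 s, in which the tool goes at most 50 mm and 8.59 degrees, less where a joint would pass 70% of its speed; a pose out of reach is approached as far as the arm can. A call with a number of a shift or a turn outside -1 to 1 is refused whole. A call with a gripper value outside its range is refused whole. "grip" is the closure, from -1 (fully open) to 1 (shut), set as the call begins (left out, the last holds). The fingers move at their own pace and stop on an object; the grip force is fixed at half the most. Time passes only in rows, so rows that repeat a pose let the fingers close, or fill a call up. It gives the time, the measured TCP pose, the force and the opening at its end, in the units of the state.
- ctrl.get_obs(): the state, without advancing time (a new reading comes with each control period).
- ctrl.get_image(name): name is "scene" or "side" or "wrist"; returns a dict with "img" (384x512x3 uint8, red, green, blue), "intrinsics" (3x3 intrinsics, pixels), "cam_to_world" (4x4, takes a point from camera to world coordinates). Camera axes: x right, y down, z forward; pixel columns grow to the right and rows downward; lengths in mm; the calibration is good to about 2 mm. A picture is of the moment at which its call begins. There is no depth.
- ctrl.close_job(): hands the job in, once; it reports no verdict.
The state is a dict: "t": time; "qpos": joint angles; "qvel": joint speeds; "joint_torque": joint torques, N m; "ee_pos": TCP position; "orientation": TCP orientation; "ft_force": force on the tool from outside, world axes, zero at the start; "moment": the same for the moment, N m; "width": finger opening in mm.
Only numpy, scipy, OpenCV 4.12 (cv2) and the standard library are available. Lean on these libraries where they do the work, as an engineer would, in place of code of your own. Each camera call takes 0.05 s, during which the arm holds its last target. There are 200 camera calls.

### The job

Set the medal painter's work board up for the next session. First, with the board still folded down, turn its turntable by the upright steel post until it clicks into its detent, with the board's hinged edge and the black index line at the pointer and the board square to the base plate; then raise the board by its bar handle to 45 degrees, in line with the slanted stay beside it, and let go so that it stays there. Leave the other things on the table where they are.

Things in the scene. Friction and masses are not known exactly. Their poses are not given: they have to be found in the camera images.
- stand: The fixed base: a square aluminium plate 304 x 304 mm, 20 mm thick, screwed to the table. Origin: centre of its underside, on the turntable's vertical axis. Its -x side is the front, roughly towards the robot: in the middle of that edge stands a dark steel pointer (10 x 18 mm, up to 50 mm above the table). Its z is up.
- disc_center (a point): Centre of the top face of the turntable: a grey disc 280 mm in diameter, top 50 mm above the table, turning on the base plate. The axes turn with the disc: -x points to the black index line on its rim and to the board's hinge, +y to the turning post. With the disc in its detent these axes are those of the stand.
- turntable (a joint): Angle of the turntable in rad, seen from above positive anticlockwise; 0 is the detent (index line at the pointer). A spring pulls it home within 0.06 rad of 0; a slight hump (about 8 N at the post) lies on either side. It starts between 0.7 and 1.6, so it has to be turned clockwise. Stops at -0.4 and 1.9; stays where it is left.
- post_top (a point): Top centre of the turning post: an upright round steel rod, 16 mm in diameter, 65 mm tall above the disc (top 115 mm above the table), 124 mm from the turntable's axis. Axes as the disc's.
- board (a joint): Fold angle of the work board in rad: 0 flat on its rest, 0.785 at 45 degrees, stop at 1.5. The hinge is stiff (about 5 N at the bar) and the board stays where it is left. It starts between 0.05 and 0.25.
- board_hinge (a point): Middle of the board's hinge axis, 85 mm above the table, 85 mm from the turntable's axis. The board is a wooden panel 130 mm (from hinge to free edge) x 160 mm wide, 10 mm thick, with a card of small medals fixed on its top face. Axes: x from the hinge along the board to its free edge, y along the hinge, z out of the board's top face.
- stay (a point): Middle of the slanted stay: a flat steel strip 110 mm long, 12 mm high, 6 mm thick, fixed to the disc beside the board, 90 mm to the -y side of its middle. It rises from the hinge axis at 45 degrees and shows the angle wanted: seen from the side the board lines up with it at joint value 0.785. Axes as the disc's.
- board_bar (a point): Middle of the bar handle: a round steel bar 12 mm in diameter and 120 mm long, parallel to the hinge and 180 mm from it, held 50 mm beyond the board's free edge by an arm at each end (open space of 44 mm between bar and board edge). Axes as the board's.
- ramekin: Bystander: a terracotta bowl 84 mm across and 45 mm high, right of the stand. Origin: centre of its underside.
- carton: Bystander: an open cardboard box 150 x 85 x 55 mm, left of the stand. Origin: centre of its underside.
- brush: Bystander: a brush 170 mm long, lying right of the stand. Origin: near its middle, at table height.
- dish: Bystander: a shallow square blue ceramic dish 75 x 75 x 20 mm, left of the stand. Origin: centre of its underside.
- bottle: Bystander: a clear plastic bottle 72 mm in diameter and 170 mm high, at the left of the table. Origin: centre of its underside.
- jar: Bystander: a glass jar 64 mm in diameter and 75 mm high, at the right of the table. Origin: centre of its underside.

How it is judged (in metres and radians):
On the way, in this order (a step that is already met when the one before it is completed fails the run):
1. The turntable rests in its detent (within 0.05 rad) while the board is still folded down (below 0.4 rad) (value of joint turntable between -0.05 and 0.05 rad and velocity of joint turntable between -0.05 and 0.05 rad/s and value of joint board below 0.4 rad), for 0.2 s.
2. The board is raised to 45 degrees (within 0.1 rad) with the turntable in its detent (value of joint turntable between -0.05 and 0.05 rad and value of joint board between 0.685 and 0.885 rad), for 0.2 s.
At the end, for the whole second after the job is handed in: The turntable is in its detent (0 within 0.05 rad), the board stands at 45 degrees (0.785 within 0.1 rad), both at rest, and no bystander has been moved more than 40 mm or tipped over (all of step 2 and velocity of joint turntable between -0.05 and 0.05 rad/s and velocity of joint board between -0.05 and 0.05 rad/s); the robot touches nothing.
It fails at once if The ramekin, carton, brush, dish, bottle or jar is moved more than 40 mm (distance of any of ramekin, carton, brush, dish, bottle, jar from where it was at the start of the episode above 0.04 m).
It fails at once if The ramekin, carton, dish, bottle or jar is tipped over (more than 0.5 rad) (angle between any of ramekin, carton, dish, bottle, jar's own z axis and vertical above 0.5 rad).
It also fails if it takes over 53 s, if anything falls off the work surface, if the arm or the gripper's body presses on something with over 40 N, if the wrist force passes 120 N, or if a joint passes its speed limit or range.

## Working session

There is one attempt and no reset: what is moved stays moved. The work goes in short steps, Python scripts to look and compute and a tool call to move; the robot and the scene stay as the last step left them, time stands still between calls to the robot, and variables do not carry over. Pictures are saved under pics/ and viewed, about 8 in all and at most 12, crops included, and the job is handed in when it is done.

Besides the shell and the picture viewer there is one more tool, called after "Request:" as name(argument=value, ...) on one line, values as JSON. send_rows: Moves the arm, as the interface text tells. Its arguments: {"type":"object","properties":{"commands":{"type":"array","items":{"type":"object","properties":{"translation":{"type":"array","items":{"type":"number"}},"twist":{"type":"array","items":{"type":"number"}}}}},"grip":{"type":"number"}},"required":["commands"]}

```bash
mkdir -p pics; python3 - <<'E'
from workcell import ctrl
import cv2,numpy as np
o=ctrl.get_obs();print({k:np.round(v,3) for k,v in o.items()})
ims=[]
for n in["scene","side"]:
    d=ctrl.get_image(n);np.savez(f"{n}0.npz",**d);print(n,d["intrinsics"].round(1).tolist(),d["cam_to_world"].round(3).tolist())
    cv2.imwrite(f"pics/{n}0.png",cv2.resize(d["img"][...,::-1],(800,600),interpolation=cv2.INTER_CUBIC))
E
```

```text
{'t': np.float64(0.0), 'qpos': array([-1.152,  0.424,  1.631, -0.   ,  1.089, -0.019]), 'qvel': array([-0.001, -0.   , -0.001,  0.   ,  0.001,  0.   ]), 'joint_torque': array([-3.0000e-03, -5.4463e+01, -2.7367e+01,  6.4000e-02,  2.3000e-02,
       -0.0000e+00]), 'ee_pos': array([ 264.87 , -565.789,  403.908]), 'orientation': array([-3.065, -0.682,  0.   ]), 'ft_force': array([ 0.344, -0.362,  0.255]), 'moment': array([ 0.042, -0.029,  0.012]), 'width': np.float64(87.674)}
scene [[422.9, 0.0, 251.1], [0.0, 422.9, 189.3], [0.0, 0.0, 1.0]] [[0.826, 0.431, -0.364, 1076.974], [0.564, -0.627, 0.538, -736.204], [0.004, -0.649, -0.761, 1102.596], [0.0, 0.0, 0.0, 1.0]]
side [[489.7, 0.0, 257.3], [0.0, 489.7, 192.7], [0.0, 0.0, 1.0]] [[-0.926, -0.221, 0.307, -45.525], [-0.378, 0.534, -0.756, 1555.266], [0.003, -0.816, -0.578, 1287.788], [0.0, 0.0, 0.0, 1.0]]
```

View pics/scene0.png

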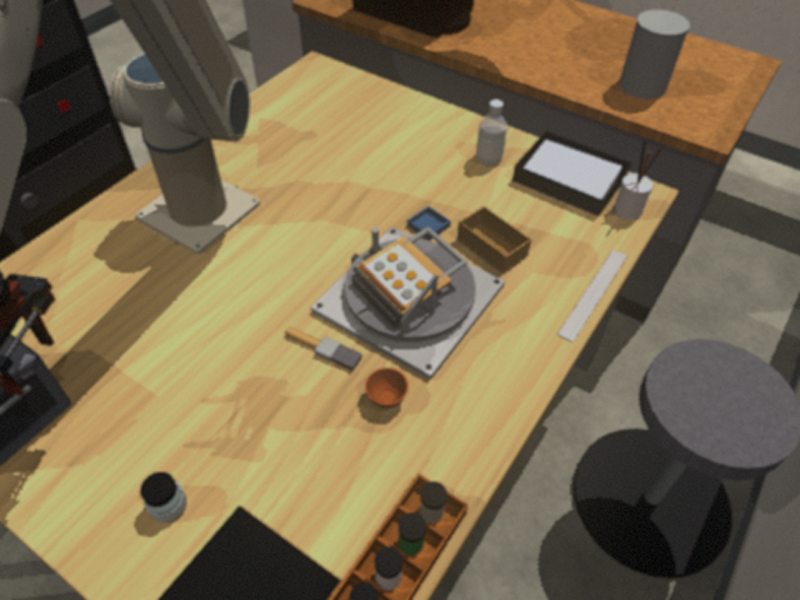

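View pics/side0.png

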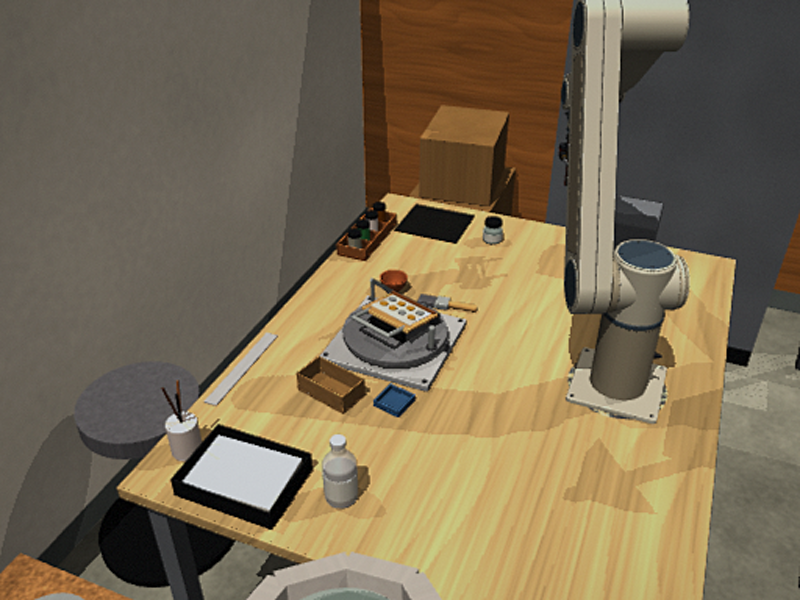

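Scene: post at about (376,240), board on the disc around (405,275), stand corners roughly (315,305), (430,375), (500,283). Side: post at about (432,333), bar at the left. I'll enlarge both around the stand.

```bash
python3 - <<'E'
import cv2,numpy as np
a=np.load("scene0.npz")["img"][140:245,195:328,::-1];b=np.load("side0.npz")["img"][170:255,195:305,::-1]
a=cv2.resize(a,None,fx=3,fy=3,interpolation=3);a=cv2.resize(np.load("scene0.npz")["img"][140:245,195:328,::-1],None,fx=5.5,fy=5.5,interpolation=2)
b=cv2.resize(b,None,fx=6,fy=6,interpolation=2)
cv2.imwrite("pics/a.png",a);cv2.imwrite("pics/b.png",b);print(a.shape,b.shape)
E
```

```text
(578, 732, 3) (510, 660, 3)
```

View pics/a.png

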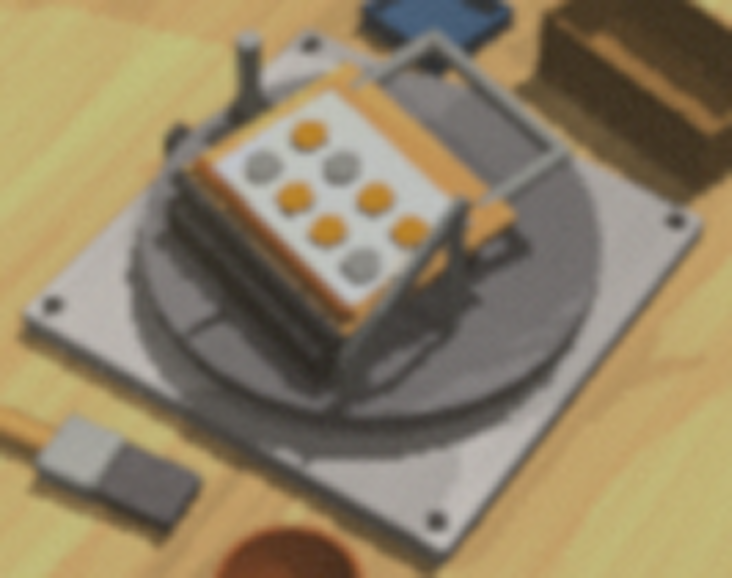

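View pics/b.png

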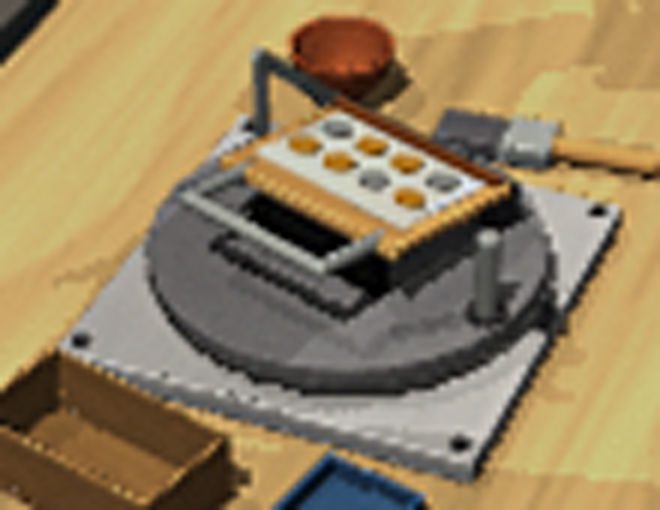

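Scene crop: screws at (310,44), (52,305), (436,520), (676,222); post top (249,40), pointer (178,135), index line (205,325), bar ends (434,38), (566,155). Side crop: screws (80,341), (460,444), (597,211); post top (489,240), bar ends (185,195), (323,268).

```bash
cat > h.py <<'E'
import numpy as np
def ray(d,u,v):
    K=d["intrinsics"];T=d["cam_to_world"];r=T[:3,:3]@np.linalg.solve(K,[u,v,1]);return T[:3,3],r/np.linalg.norm(r)
def onz(d,u,v,z):
    o,r=ray(d,u,v);return o+r*(z-o[2])/r[2]
def tri(p,q):
    A=0;b=0
    for o,r in(p,q):
        M=np.eye(3)-np.outer(r,r);A=A+M;b=b+M@o
    x=np.linalg.solve(A,b);return x,[round(float(np.linalg.norm((np.eye(3)-np.outer(r,r))@(x-o))),1) for o,r in(p,q)]
E
python3 - <<'E'
from h import *
S=dict(np.load("scene0.npz"));D=dict(np.load("side0.npz"))
a=lambda u,v:((u+.5)/5.5-.5+195,(v+.5)/5.5-.5+140)
b=lambda u,v:((u+.5)/6-.5+195,(v+.5)/6-.5+170)
sa=np.array([onz(S,*a(*p),20) for p in[(310,44),(52,305),(436,520),(676,222)]])
sb=np.array([onz(D,*b(*p),20) for p in[(460,444),(597,211),(252,125),(80,341)]])
print(sa.round(0),sb.round(0),sa.mean(0),sb.mean(0))
def ang(s):
    x=(s[2]+s[3]-s[0]-s[1]);return np.arctan2(x[1],x[0])
print("yaw",ang(sa),ang(sb))
c=(sa.mean(0)+sb.mean(0))[:2]/2
for n,p,q in[("post",(249,40),(489,240)),("barL",(434,38),(323,268)),("barR",(566,155),(185,195))]:
    x,e=tri(ray(S,*a(*p)),ray(D,*b(*q)));print(n,x.round(1),e,"r",np.linalg.norm(x[:2]-c),"az",np.arctan2(*(x[:2]-c)[::-1]))
print("post@115",onz(S,*a(249,40),115),onz(D,*b(489,240),115))
print("index",onz(S,*a(190,333),50)[:2]-c,"ptr",onz(S,*a(178,130),50))
# bystanders approx
for n,u,v,z in[("ramekin",386,385,40),("dish",428,220,15),("carton",493,238,50),("brush",330,350,10),("bottle",490,155,20)]:
    print(n,onz(S,u*.64,v*.64,z).round(0))
E
```

```text
[[445. 195.  20.]
 [445. -81.  20.]
 [720. -82.  20.]
 [723. 193.  20.]] [[447. 195.  20.]
 [446. -79.  20.]
 [720. -82.  20.]
 [723. 195.  20.]] [583.12661747  56.20637365  20.        ] [583.69838773  57.33776012  20.        ]
yaw -0.005214169355656206 -0.006153876511129207
post [465.8  97.2 112. ] [0.2, 0.2] r 124.38809979057487 az 2.810425031326451
barL [556.7 164.6 110. ] [0.7, 0.7] r 111.11594861707749 az 1.8140175985924984
barR [673.8 125.7 109.6] [0.1, 0.1] r 113.64510071386105 az 0.6512402209125601
post@115 [467.9057806   94.72666143 115.        ] [464.2593217  100.83526811 115.        ]
index [ -42.04466323 -126.83649178] ptr [438.11235004  57.86524827  50.        ]
ramekin [ 684. -176.   40.]
dish [492. 278.  15.]
carton [664. 279.  50.]
brush [ 532. -156.   10.]
bottle [496. 577.  20.]
```

Fits check out: the stand centre is (583.4, 56.8) with yaw about 0. The post radius is 124.4 with the top at about 112–115, giving turntable ≈1.245. The bar is at about z=110, giving board ≈0.14. Next I move over the post.

Request:
send_rows(commands=[{"translation": [0.03,0.095,0],"twist": [0,0,0.07]},{"translation": [0.06,0.19,0],"twist": [0,0,0.14]},{"translation": [0.09,0.285,0],"twist": [0,0,0.2]},{"translation": [0.12,0.38,0],"twist": [0,0,0.27]},{"translation": [0.145,0.475,0],"twist": [0,0,0.34]},{"translation": [0.17,0.57,0],"twist": [0,0,0.41]},{"translation": [0.2,0.665,0],"twist": [0,0,0.48]},{"translation": [0.23,0.76,0],"twist": [0,0,0.54]},{"translation": [0.26,0.855,0],"twist": [0,0,0.61]},{"translation": [0.29,0.95,0],"twist": [0,0,0.68]}], grip=0.1)

```text
t: 1.1
ee_pos: [294.2, -470.2, 404.7]
orientation: [2.905, 1.195, 0.0]
ft_force: [0.2, -1.3, -0.1]
width: 39.3
```

Request:
send_rows(commands=[{"translation": [0.03,0.095,0],"twist": [0,0,0.07]},{"translation": [0.06,0.19,0],"twist": [0,0,0.14]},{"translation": [0.09,0.285,0],"twist": [0,0,0.2]},{"translation": [0.12,0.38,0],"twist": [0,0,0.27]},{"translation": [0.145,0.475,0],"twist": [0,0,0.34]},{"translation": [0.17,0.57,0],"twist": [0,0,0.41]},{"translation": [0.2,0.665,0],"twist": [0,0,0.48]},{"translation": [0.23,0.76,0],"twist": [0,0,0.54]},{"translation": [0.26,0.855,0],"twist": [0,0,0.61]},{"translation": [0.29,0.95,0],"twist": [0,0,0.68]}])

```text
t: 2.1
ee_pos: [323.2, -375.2, 404.7]
orientation: [2.661, 1.67, 0.0]
ft_force: [-0.1, -0.0, 0.2]
width: 39.8
```

Request:
send_rows(commands=[{"translation": [0.03,0.095,0],"twist": [0,0,0.07]},{"translation": [0.06,0.19,0],"twist": [0,0,0.14]},{"translation": [0.09,0.285,0],"twist": [0,0,0.2]},{"translation": [0.12,0.38,0],"twist": [0,0,0.27]},{"translation": [0.145,0.475,0],"twist": [0,0,0.34]},{"translation": [0.17,0.57,0],"twist": [0,0,0.41]},{"translation": [0.2,0.665,0],"twist": [0,0,0.48]},{"translation": [0.23,0.76,0],"twist": [0,0,0.54]},{"translation": [0.26,0.855,0],"twist": [0,0,0.61]},{"translation": [0.29,0.95,0],"twist": [0,0,0.68]}])

```text
t: 3.1
ee_pos: [352.2, -280.2, 404.7]
orientation: [2.34, 2.096, 0.0]
ft_force: [0.5, 0.2, 0.5]
width: 39.7
```

Tracking is exact; continuing.

Request:
send_rows(commands=[{"translation": [0.03,0.095,0],"twist": [0,0,0.07]},{"translation": [0.06,0.19,0],"twist": [0,0,0.14]},{"translation": [0.09,0.285,0],"twist": [0,0,0.2]},{"translation": [0.12,0.38,0],"twist": [0,0,0.27]},{"translation": [0.145,0.475,0],"twist": [0,0,0.34]},{"translation": [0.17,0.57,0],"twist": [0,0,0.41]},{"translation": [0.2,0.665,0],"twist": [0,0,0.48]},{"translation": [0.23,0.76,0],"twist": [0,0,0.54]},{"translation": [0.26,0.855,0],"twist": [0,0,0.61]},{"translation": [0.29,0.95,0],"twist": [0,0,0.68]}])

```text
t: 4.1
ee_pos: [381.2, -185.2, 404.7]
orientation: [1.952, 2.462, 0.0]
ft_force: [-0.4, 0.6, 0.4]
width: 39.7
```

Request:
send_rows(commands=[{"translation": [0.03,0.095,0],"twist": [0,0,0.07]},{"translation": [0.06,0.19,0],"twist": [0,0,0.14]},{"translation": [0.09,0.285,0],"twist": [0,0,0.2]},{"translation": [0.12,0.38,0],"twist": [0,0,0.27]},{"translation": [0.145,0.475,0],"twist": [0,0,0.34]},{"translation": [0.17,0.57,0],"twist": [0,0,0.41]},{"translation": [0.2,0.665,0],"twist": [0,0,0.48]},{"translation": [0.23,0.76,0],"twist": [0,0,0.54]},{"translation": [0.26,0.855,0],"twist": [0,0,0.61]},{"translation": [0.29,0.95,0],"twist": [0,0,0.68]}])

```text
t: 5.1
ee_pos: [410.2, -90.2, 404.7]
orientation: [1.507, 2.756, -0.0]
ft_force: [0.4, -0.7, 0.0]
width: 39.9
```

Request:
send_rows(commands=[{"translation": [0.03,0.095,0],"twist": [0,0,0.07]},{"translation": [0.06,0.19,0],"twist": [0,0,0.14]},{"translation": [0.09,0.285,0],"twist": [0,0,0.2]},{"translation": [0.12,0.38,0],"twist": [0,0,0.27]},{"translation": [0.145,0.475,0],"twist": [0,0,0.34]},{"translation": [0.17,0.57,0],"twist": [0,0,0.41]},{"translation": [0.2,0.665,0],"twist": [0,0,0.48]},{"translation": [0.23,0.76,0],"twist": [0,0,0.54]},{"translation": [0.26,0.855,0],"twist": [0,0,0.61]},{"translation": [0.29,0.95,0],"twist": [0,0,0.68]}])

```text
t: 6.1
ee_pos: [439.2, 4.8, 404.7]
orientation: [1.019, 2.972, -0.0]
ft_force: [1.1, -0.1, 0.2]
width: 39.8
```

Request:
send_rows(commands=[{"translation": [0.03,0.093,0],"twist": [0,0,0.07]},{"translation": [0.06,0.19,0],"twist": [0,0,0.14]},{"translation": [0.09,0.28,0],"twist": [0,0,0.2]},{"translation": [0.12,0.37,0],"twist": [0,0,0.27]},{"translation": [0.14,0.465,0],"twist": [0,0,0.34]},{"translation": [0.17,0.56,0],"twist": [0,0,0.41]},{"translation": [0.2,0.65,0],"twist": [0,0,0.48]},{"translation": [0.22,0.74,0],"twist": [0,0,0.54]},{"translation": [0.25,0.84,0],"twist": [0,0,0.6]},{"translation": [0.27,0.93,0],"twist": [0,0,0.67]}])

```text
t: 7.1
ee_pos: [466.2, 97.8, 404.7]
orientation: [0.51, 3.1, 0.0]
ft_force: [0.8, -0.6, -0.5]
width: 39.7
```

```bash
python3 - <<'E'
from workcell import ctrl
import cv2,numpy as np
from scipy.spatial.transform import Rotation as R
o=ctrl.get_obs();r=R.from_rotvec(o["orientation"]).as_matrix();print(o["ee_pos"],r.round(3),np.arctan2(r[1,1],r[0,1]),o["qpos"].round(2),o["t"])
d=ctrl.get_image("wrist");np.savez("w1.npz",**d)
cv2.imwrite("pics/w1.png",d["img"][...,::-1])
T=np.linalg.inv(d["cam_to_world"])
for p in[(466,97,115),(566,164,110),(674,126,110)]:
    q=d["intrinsics"]@(T[:3,:3]@p+T[:3,3]);print(q[:2]/q[2])
E
```

```text
[466.24364891  97.81342064 404.67012062] [[-0.947  0.32   0.   ]
 [ 0.32   0.947  0.   ]
 [-0.     0.    -1.   ]] 1.2447105814967894 [ 0.18  0.2   1.95  0.    0.99 -1.06] 7.1
[249.37404738 190.74538679]
[337.52818206 254.12798246]
[327.63513546 338.95679552]
```

View pics/w1.png

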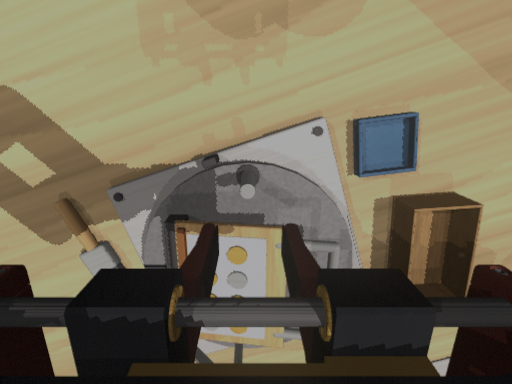

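The wrist view shows the post top at (247,191), and my estimate projects to (249,191). The fingers sit at columns ~205 and ~297, centred on it. Descending 148 mm.

Request:
send_rows(commands=[{"translation": [0,0,-0.1]},{"translation": [0,0,-0.2]},{"translation": [0,0,-0.3]},{"translation": [0,0,-0.4]},{"translation": [0,0,-0.5]},{"translation": [0,0,-0.6]},{"translation": [0,0,-0.7]},{"translation": [0,0,-0.8]},{"translation": [0,0,-0.9]},{"translation": [0,0,-1.0]}])

```text
validation failed for argument at $.co...
```

Request:
send_rows(commands=[{"translation": [0,0,-0.05]},{"translation": [0,0,-0.1]},{"translation": [0,0,-0.15]},{"translation": [0,0,-0.2]},{"translation": [0,0,-0.25]},{"translation": [0,0,-0.3]},{"translation": [0,0,-0.35]},{"translation": [0,0,-0.4]},{"translation": [0,0,-0.45]},{"translation": [0,0,-0.48]}])

```text
validation failed for argument at $.co...
```

Request:
send_rows(commands=[{"translation": [0,0,0]},{"translation": [0,0,0]},{"translation": [0,0,0]},{"translation": [0,0,0]},{"translation": [0,0,0]},{"translation": [0,0,0]},{"translation": [0,0,0]},{"translation": [0,0,0]},{"translation": [0,0,0]},{"translation": [0,0,0]}], grip=0.44)

```text
validation failed for argument at $.co...
```

```bash
python3 - <<'E'
import numpy as np
# arc in 4 calls: th 1.245 -> -0.02
c=np.array([583.4,56.8]);p0=np.array([466.2,97.8]);th=np.linspace(1.245,-0.02,5)
P=lambda t:c+124*np.array([np.cos(np.pi/2-.0055+t),np.sin(np.pi/2-.0055+t)])
prev=p0;pt=1.245
for k in range(4):
    for i in range(1,11):
        t=th[k]+(th[k+1]-th[k])*i/10
        print(((P(t)-prev)/100).round(3).tolist(),round((t-th[k])/.5,3))
    prev=prev+((P(th[k+1])-prev)/100).round(3)*100;print()
E
```

```text
[0.013, 0.03] -0.063
[0.027, 0.067] -0.127
[0.043, 0.103] -0.19
[0.06, 0.138] -0.253
[0.078, 0.173] -0.316
[0.097, 0.207] -0.38
[0.117, 0.241] -0.443
[0.138, 0.274] -0.506
[0.16, 0.306] -0.569
[0.183, 0.338] -0.633

[0.024, 0.031] -0.063
[0.049, 0.061] -0.127
[0.075, 0.09] -0.19
[0.102, 0.119] -0.253
[0.13, 0.146] -0.316
[0.159, 0.173] -0.379
[0.188, 0.199] -0.443
[0.219, 0.224] -0.506
[0.25, 0.248] -0.569
[0.282, 0.27] -0.633

[0.032, 0.022] -0.063
[0.065, 0.043] -0.127
[0.099, 0.063] -0.19
[0.134, 0.082] -0.253
[0.169, 0.099] -0.316
[0.204, 0.116] -0.38
[0.241, 0.131] -0.443
[0.277, 0.145] -0.506
[0.314, 0.158] -0.569
[0.352, 0.17] -0.633

[0.037, 0.011] -0.063
[0.075, 0.02] -0.126
[0.114, 0.028] -0.19
[0.152, 0.035] -0.253
[0.191, 0.041] -0.316
[0.23, 0.046] -0.38
[0.269, 0.049] -0.443
[0.308, 0.051] -0.506
[0.347, 0.052] -0.569
[0.387, 0.052] -0.633
```

Twist is required in every row, so I'm resending.

Request:
send_rows(commands=[{"translation": [0,0,-0.1],"twist": [0,0,0]},{"translation": [0,0,-0.2],"twist": [0,0,0]},{"translation": [0,0,-0.3],"twist": [0,0,0]},{"translation": [0,0,-0.4],"twist": [0,0,0]},{"translation": [0,0,-0.5],"twist": [0,0,0]},{"translation": [0,0,-0.6],"twist": [0,0,0]},{"translation": [0,0,-0.7],"twist": [0,0,0]},{"translation": [0,0,-0.8],"twist": [0,0,0]},{"translation": [0,0,-0.9],"twist": [0,0,0]},{"translation": [0,0,-1.0],"twist": [0,0,0]}])

```text
t: 8.15
ee_pos: [466.0, 97.0, 303.8]
orientation: [0.514, 3.099, 0.0]
ft_force: [0.2, -0.3, -0.6]
width: 39.3
```

Request:
send_rows(commands=[{"translation": [0,0,-0.06],"twist": [0,0,0]},{"translation": [0,0,-0.12],"twist": [0,0,0]},{"translation": [0,0,-0.18],"twist": [0,0,0]},{"translation": [0,0,-0.24],"twist": [0,0,0]},{"translation": [0,0,-0.3],"twist": [0,0,0]},{"translation": [0,0,-0.36],"twist": [0,0,0]},{"translation": [0,0,-0.42],"twist": [0,0,0]},{"translation": [0,0,-0.48],"twist": [0,0,0]},{"translation": [0,0,-0.48],"twist": [0,0,0]},{"translation": [0,0,-0.48],"twist": [0,0,0]}])

```text
t: 9.15
ee_pos: [466.0, 97.0, 256.5]
orientation: [-0.514, -3.099, 0.0]
ft_force: [0.5, -1.3, 0.1]
width: 39.6
```

Request:
send_rows(commands=[{"translation": [0,0,0],"twist": [0,0,0]},{"translation": [0,0,0],"twist": [0,0,0]},{"translation": [0,0,0],"twist": [0,0,0]},{"translation": [0,0,0],"twist": [0,0,0]},{"translation": [0,0,0],"twist": [0,0,0]},{"translation": [0.002,0.004,0],"twist": [0,0,-0.01]},{"translation": [0.006,0.015,0],"twist": [0,0,-0.03]},{"translation": [0.013,0.03,0],"twist": [0,0,-0.06]},{"translation": [0.02,0.048,0],"twist": [0,0,-0.095]},{"translation": [0.027,0.067,0],"twist": [0,0,-0.13]}], grip=0.44)

```text
t: 10.15
ee_pos: [468.8, 103.8, 256.7]
orientation: [0.617, 3.08, -0.0]
ft_force: [0.4, -0.7, -0.3]
width: 24.5
```

Request:
send_rows(commands=[{"translation": [0.014,0.034,0],"twist": [0,0,-0.06]},{"translation": [0.03,0.068,0],"twist": [0,0,-0.12]},{"translation": [0.048,0.103,0],"twist": [0,0,-0.185]},{"translation": [0.067,0.137,0],"twist": [0,0,-0.25]},{"translation": [0.087,0.17,0],"twist": [0,0,-0.31]},{"translation": [0.108,0.204,0],"twist": [0,0,-0.375]},{"translation": [0.13,0.237,0],"twist": [0,0,-0.44]},{"translation": [0.156,0.271,0],"twist": [0,0,-0.505]},{"translation": [0.18,0.302,0],"twist": [0,0,-0.57]},{"translation": [0.205,0.332,0],"twist": [0,0,-0.63]}])

```text
t: 11.15
ee_pos: [489.2, 137.1, 256.6]
orientation: [-1.093, -2.945, 0.0]
ft_force: [0.0, -1.5, 1.2]
width: 24.5
```

```bash
python3 - <<'E'
from workcell import ctrl
import numpy as np
from scipy.spatial.transform import Rotation as R
o=ctrl.get_obs();r=R.from_rotvec(o["orientation"]).as_matrix()
c=np.array([583.4,56.8]);p=o["ee_pos"][:2]-c
print(o["ee_pos"],"yaw",np.arctan2(r[1,1],r[0,1]),"th",np.arctan2(p[1],p[0])-np.pi/2+.0055,np.linalg.norm(p),o["ft_force"])
E
```

```text
[489.22620532 137.08861291 256.61817519] yaw 0.8600556827971918 th 0.8703191412426262 123.75364627618936 [ 0.01422175 -1.47229323  1.18281435]
```

Request:
send_rows(commands=[{"translation": [0.026,0.029,0],"twist": [0,0,-0.06]},{"translation": [0.053,0.058,0],"twist": [0,0,-0.12]},{"translation": [0.081,0.087,0],"twist": [0,0,-0.18]},{"translation": [0.11,0.115,0],"twist": [0,0,-0.25]},{"translation": [0.139,0.142,0],"twist": [0,0,-0.31]},{"translation": [0.17,0.167,0],"twist": [0,0,-0.37]},{"translation": [0.201,0.191,0],"twist": [0,0,-0.43]},{"translation": [0.233,0.214,0],"twist": [0,0,-0.5]},{"translation": [0.266,0.237,0],"twist": [0,0,-0.56]},{"translation": [0.3,0.258,0],"twist": [0,0,-0.62]}])

```text
t: 12.15
ee_pos: [519.1, 162.8, 256.5]
orientation: [-1.534, -2.741, 0.001]
ft_force: [-1.7, -1.1, 0.4]
width: 24.5
```

Request:
send_rows(commands=[{"translation": [0.032,0.019,0],"twist": [0,0,-0.06]},{"translation": [0.064,0.037,0],"twist": [0,0,-0.12]},{"translation": [0.097,0.054,0],"twist": [0,0,-0.18]},{"translation": [0.131,0.07,0],"twist": [0,0,-0.24]},{"translation": [0.165,0.084,0],"twist": [0,0,-0.3]},{"translation": [0.2,0.098,0],"twist": [0,0,-0.36]},{"translation": [0.235,0.111,0],"twist": [0,0,-0.42]},{"translation": [0.27,0.123,0],"twist": [0,0,-0.48]},{"translation": [0.306,0.133,0],"twist": [0,0,-0.54]},{"translation": [0.342,0.142,0],"twist": [0,0,-0.6]}])

```text
t: 13.15
ee_pos: [553.4, 177.1, 256.5]
orientation: [-1.927, -2.48, 0.001]
ft_force: [-1.6, -0.1, 0.4]
width: 24.7
```

Request:
send_rows(commands=[{"translation": [0.032,0.007,0],"twist": [0,0,-0.05]},{"translation": [0.065,0.014,0],"twist": [0,0,-0.11]},{"translation": [0.098,0.02,0],"twist": [0,0,-0.16]},{"translation": [0.131,0.025,0],"twist": [0,0,-0.21]},{"translation": [0.164,0.03,0],"twist": [0,0,-0.27]},{"translation": [0.198,0.033,0],"twist": [0,0,-0.32]},{"translation": [0.231,0.035,0],"twist": [0,0,-0.38]},{"translation": [0.265,0.037,0],"twist": [0,0,-0.43]},{"translation": [0.298,0.037,0],"twist": [0,0,-0.48]},{"translation": [0.332,0.037,0],"twist": [0,0,-0.54]}])

```text
t: 14.15
ee_pos: [586.9, 180.5, 256.7]
orientation: [-2.244, -2.199, 0.0]
ft_force: [-2.0, 1.0, -1.0]
width: 24.6
```

```bash
python3 - <<'E'
from workcell import ctrl
import cv2,numpy as np
from scipy.spatial.transform import Rotation as R
o=ctrl.get_obs();r=R.from_rotvec(o["orientation"]).as_matrix()
print(o["ee_pos"],"yaw",np.arctan2(r[1,1],r[0,1]),o["ft_force"])
for n in("scene","wrist"):
    d=ctrl.get_image(n);np.savez(n+"2.npz",**d)
a=np.load("scene2.npz")["img"][130:245,185:328,::-1];b=np.load("wrist2.npz")["img"][...,::-1]
cv2.imwrite("pics/c.png",np.hstack([cv2.resize(a,(400,322),interpolation=2),cv2.resize(b,(400,322))]))
E
```

```text
[586.85423715 180.53227714 256.66870943] yaw -0.02025605256554114 [-2.02147254  1.02843592 -0.96846376]
```

View pics/c.png

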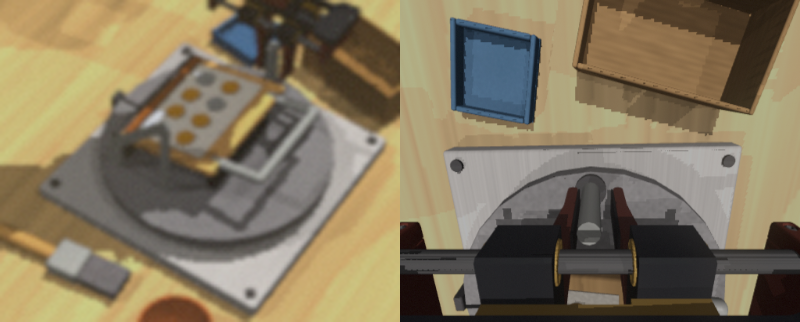

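The disc has turned: the board now faces the pointer, and the post sits between the fingers with its top at wrist crop (590,233). I'll check the angle numerically by projecting the expected features.

```bash
python3 - <<'E'
import numpy as np
W=dict(np.load("wrist2.npz"));S=dict(np.load("scene2.npz"))
from h import *
c=np.array([583.4,56.8])
def pr(d,p):
    T=np.linalg.inv(d["cam_to_world"]);q=d["intrinsics"]@(T[:3,:3]@p+T[:3,3]);return (q[:2]/q[2]).round(1)
for t in(-.05,0,.05,.1):
    az=np.pi/2-.0055+t
    P=[*(c+124*np.array([np.cos(az),np.sin(az)])),115];B=P[:2]+[50]
    bars=[]
    for s in(-60,60):
        a=-.0055+t;v=np.array([94,s]);bars.append([*(c+[v[0]*np.cos(a)-v[1]*np.sin(a),v[0]*np.sin(a)+v[1]*np.cos(a)]),110])
    f=lambda d,p:(pr(d,p)) 
    w=[f(W,np.array(x))*[400/512,322/384]+[400,0] for x in(P,B)]
    s=[(f(S,np.array(x))-[185,130])*[400/143,322/115] for x in bars]
    print(t,np.round(w,0).tolist(),np.round(s,0).tolist())
E
```

```text
-0.05 [[601.0, 231.0], [599.0, 187.0]] [[253.0, 179.0], [314.0, 115.0]]
0 [[591.0, 231.0], [592.0, 187.0]] [[257.0, 178.0], [314.0, 112.0]]
0.05 [[581.0, 232.0], [585.0, 187.0]] [[262.0, 176.0], [313.0, 108.0]]
0.1 [[571.0, 232.0], [579.0, 188.0]] [[266.0, 174.0], [313.0, 105.0]]
```

The image matches turntable = 0 (predicted (591,231)/(592,187)). I'll open, lift and cross to the bar at about (676.6, 56.3), z 110.

Request:
send_rows(commands=[{"translation": [0,0,0],"twist": [0,0,0]},{"translation": [0,0,0],"twist": [0,0,0]},{"translation": [0,0,0],"twist": [0,0,0]},{"translation": [0,0,0],"twist": [0,0,0]},{"translation": [0,0,0.1],"twist": [0,0,0]},{"translation": [0,0,0.2],"twist": [0,0,0]},{"translation": [0,0,0.32],"twist": [0,0,0]},{"translation": [0,0,0.44],"twist": [0,0,0]},{"translation": [0,0,0.56],"twist": [0,0,0]},{"translation": [0,0,0.68],"twist": [0,0,0]}], grip=0.1)

```text
t: 15.25
ee_pos: [586.6, 180.6, 326.1]
orientation: [2.241, 2.201, 0.001]
ft_force: [0.1, -0.1, 0.4]
width: 39.7
```

Request:
send_rows(commands=[{"translation": [0.07,-0.08,0.02],"twist": [0,0,0]},{"translation": [0.14,-0.17,0.02],"twist": [0,0,0]},{"translation": [0.21,-0.26,0.02],"twist": [0,0,0.01]},{"translation": [0.28,-0.36,0.02],"twist": [0,0,0.01]},{"translation": [0.36,-0.46,0.02],"twist": [0,0,0.01]},{"translation": [0.44,-0.56,0.02],"twist": [0,0,0.02]},{"translation": [0.52,-0.67,0.02],"twist": [0,0,0.02]},{"translation": [0.6,-0.78,0.02],"twist": [0,0,0.02]},{"translation": [0.67,-0.89,0.02],"twist": [0,0,0.03]},{"translation": [0.74,-1.0,0.02],"twist": [0,0,0.03]}])

```text
t: 16.25
ee_pos: [661.2, 79.6, 326.6]
orientation: [-2.225, -2.218, 0.0]
ft_force: [-1.2, -0.3, 0.2]
width: 39.4
```

Request:
send_rows(commands=[{"translation": [0.03,-0.04,0],"twist": [0,0,0]},{"translation": [0.06,-0.08,0],"twist": [0,0,0]},{"translation": [0.09,-0.12,0],"twist": [0,0,0]},{"translation": [0.12,-0.16,0],"twist": [0,0,0]},{"translation": [0.14,-0.2,0],"twist": [0,0,0]},{"translation": [0.16,-0.24,0],"twist": [0,0,0]},{"translation": [0.16,-0.24,0],"twist": [0,0,0]},{"translation": [0.16,-0.24,0],"twist": [0,0,0]},{"translation": [0.16,-0.24,0],"twist": [0,0,0]},{"translation": [0.16,-0.24,0],"twist": [0,0,0]}])

```text
t: 17.25
ee_pos: [676.5, 56.7, 326.7]
orientation: [-2.224, -2.218, 0.0]
ft_force: [-0.1, 1.6, -0.4]
width: 39.6
```

```bash
python3 - <<'E'
from workcell import ctrl
import cv2,numpy as np
o=ctrl.get_obs();print(o["ee_pos"],o["qpos"].round(2))
for n in("side","wrist"):
    d=ctrl.get_image(n);np.savez(n+"3.npz",**d)
a=np.load("side3.npz")["img"][160:260,185:310,::-1];b=np.load("wrist3.npz")["img"][...,::-1]
cv2.imwrite("pics/d.png",np.hstack([cv2.resize(a,(400,320),interpolation=2),cv2.resize(b,(400,320))]))
d=dict(np.load("wrist3.npz"));T=np.linalg.inv(d["cam_to_world"])
for p in[(677,56,110),(677,116,110),(677,-4,110),(582.7,181,115)]:
    q=d["intrinsics"]@(T[:3,:3]@p+T[:3,3]);print((q[:2]/q[2]*[400/512,320/384]+[400,0]).round(0))
E
```

```text
[676.49442886  56.74186433 326.66871366] [ 0.07  0.59  1.55 -0.    1.    0.07]
[597. 182.]
[597. 114.]
[597. 240.]
[474.  24.]
```

View pics/d.png

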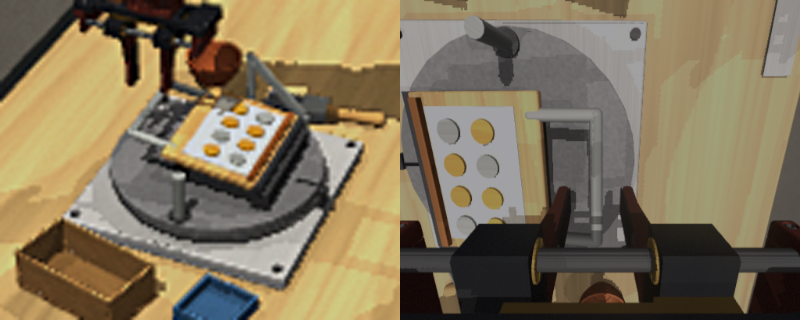

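The bar is at column 597 from row 114 to 240, as predicted, and centred between the fingers (~565 and ~628). Lowering and gripping.

Request:
send_rows(commands=[{"translation": [0,0,-0.06],"twist": [0,0,0]},{"translation": [0,0,-0.12],"twist": [0,0,0]},{"translation": [0,0,-0.18],"twist": [0,0,0]},{"translation": [0,0,-0.24],"twist": [0,0,0]},{"translation": [0,0,-0.3],"twist": [0,0,0]},{"translation": [0,0,-0.36],"twist": [0,0,0]},{"translation": [0,0,-0.42],"twist": [0,0,0]},{"translation": [0,0,-0.48],"twist": [0,0,0]},{"translation": [0,0,-0.54],"twist": [0,0,0]},{"translation": [0,0,-0.54],"twist": [0,0,0]}])

```text
t: 18.35
ee_pos: [676.2, 56.5, 271.6]
orientation: [-2.224, -2.217, 0.002]
ft_force: [0.2, 0.7, -0.3]
width: 39.3
```

Request:
send_rows(commands=[{"translation": [0,0,0],"twist": [0,0,0]},{"translation": [0,0,0],"twist": [0,0,0]},{"translation": [0,0,0],"twist": [0,0,0]},{"translation": [0,0,0],"twist": [0,0,0]},{"translation": [0,0,0],"twist": [0,0,0]},{"translation": [0,0,0],"twist": [0,0,0]},{"translation": [0,0,0],"twist": [0,0,0]},{"translation": [0,0,0],"twist": [0,0,0]},{"translation": [0,0,0],"twist": [0,0,0]},{"translation": [0,0,0],"twist": [0,0,0]}], grip=1)

```text
t: 19.35
ee_pos: [677.1, 56.6, 273.1]
orientation: [2.224, 2.217, 0.002]
ft_force: [5.9, 0.6, 0.1]
width: 11.0
```

```bash
python3 - <<'E'
from workcell import ctrl
import numpy as np
o=ctrl.get_obs();print(o["ee_pos"],o["width"],o["ft_force"],o["t"])
# arc about hinge, 4 calls; grasp centre at bar
a0=np.arcsin(25/180)
P=lambda a:180*np.array([np.cos(a),np.sin(a)])
th=np.linspace(a0,.80,4)
for k in range(3):
    for i in range(1,11):print(((P(th[k]+(th[k+1]-th[k])*i/10)-P(th[k]))/100).round(3).tolist())
    print()
E
```

```text
[677.13266341  56.5723012  273.14325008] 11.045006624419024 [5.90349904 0.59573919 0.12990203] 19.35
[-0.006, 0.039]
[-0.013, 0.078]
[-0.02, 0.117]
[-0.029, 0.156]
[-0.038, 0.194]
[-0.048, 0.233]
[-0.06, 0.271]
[-0.071, 0.309]
[-0.084, 0.346]
[-0.098, 0.383]

[-0.014, 0.037]
[-0.03, 0.074]
[-0.045, 0.11]
[-0.062, 0.146]
[-0.08, 0.181]
[-0.098, 0.216]
[-0.117, 0.251]
[-0.137, 0.286]
[-0.158, 0.319]
[-0.179, 0.353]

[-0.022, 0.033]
[-0.045, 0.065]
[-0.068, 0.097]
[-0.093, 0.129]
[-0.117, 0.16]
[-0.143, 0.19]
[-0.169, 0.22]
[-0.196, 0.249]
[-0.224, 0.277]
[-0.252, 0.305]
```

Bar gripped (width 11). Raising along the hinge arc.

Request:
send_rows(commands=[{"translation": [-0.006,0,0.039],"twist": [0,0,0]},{"translation": [-0.013,0,0.078],"twist": [0,0,0]},{"translation": [-0.02,0,0.117],"twist": [0,0,0]},{"translation": [-0.029,0,0.156],"twist": [0,0,0]},{"translation": [-0.038,0,0.194],"twist": [0,0,0]},{"translation": [-0.048,0,0.233],"twist": [0,0,0]},{"translation": [-0.06,0,0.271],"twist": [0,0,0]},{"translation": [-0.071,0,0.309],"twist": [0,0,0]},{"translation": [-0.084,0,0.346],"twist": [0,0,0]},{"translation": [-0.098,0,0.383],"twist": [0,0,0]}])

```text
t: 20.35
ee_pos: [667.6, 56.5, 311.1]
orientation: [2.223, 2.217, 0.004]
ft_force: [9.1, 0.2, -4.6]
width: 11.2
```

Request:
send_rows(commands=[{"translation": [-0.014,0,0.037],"twist": [0,0,0]},{"translation": [-0.03,0,0.074],"twist": [0,0,0]},{"translation": [-0.045,0,0.11],"twist": [0,0,0]},{"translation": [-0.062,0,0.146],"twist": [0,0,0]},{"translation": [-0.08,0,0.181],"twist": [0,0,0]},{"translation": [-0.098,0,0.216],"twist": [0,0,0]},{"translation": [-0.117,0,0.251],"twist": [0,0,0]},{"translation": [-0.137,0,0.286],"twist": [0,0,0]},{"translation": [-0.158,0,0.319],"twist": [0,0,0]},{"translation": [-0.179,0,0.353],"twist": [0,0,0]}])

```text
t: 21.35
ee_pos: [650.1, 56.5, 347.1]
orientation: [2.222, 2.216, 0.006]
ft_force: [10.1, -0.5, -1.5]
width: 11.7
```

Request:
send_rows(commands=[{"translation": [-0.022,0,0.033],"twist": [0,0,0]},{"translation": [-0.045,0,0.065],"twist": [0,0,0]},{"translation": [-0.068,0,0.097],"twist": [0,0,0]},{"translation": [-0.093,0,0.129],"twist": [0,0,0]},{"translation": [-0.117,0,0.16],"twist": [0,0,0]},{"translation": [-0.143,0,0.19],"twist": [0,0,0]},{"translation": [-0.169,0,0.22],"twist": [0,0,0]},{"translation": [-0.196,0,0.249],"twist": [0,0,0]},{"translation": [-0.224,0,0.277],"twist": [0,0,0]},{"translation": [-0.252,0,0.305],"twist": [0,0,0]}])

```text
t: 22.35
ee_pos: [625.5, 56.4, 378.5]
orientation: [2.221, 2.214, 0.008]
ft_force: [10.2, -1.9, 1.4]
width: 11.5
```

```bash
python3 - <<'E'
from workcell import ctrl
import cv2,numpy as np
o=ctrl.get_obs();p=o["ee_pos"];print(p,o["width"],o["ft_force"]);print("angle if bar centred",np.arctan2(p[2]-163-85,p[0]-498.4),np.hypot(p[2]-248,p[0]-498.4))
for n in("side","scene"):
    d=ctrl.get_image(n);np.savez(n+"4.npz",**d)
a=np.load("side4.npz")["img"][140:260,185:310,::-1];b=np.load("scene4.npz")["img"][110:245,185:328,::-1]
cv2.imwrite("pics/e.png",np.hstack([cv2.resize(a,(400,384),interpolation=2),cv2.resize(b,(400,384),interpolation=2)]))
E
```

```text
[625.46668811  56.36810499 378.49678293] 11.484533916210923 [10.21062586 -1.92199374  1.43007612]
angle if bar centred 0.7987148501569609 182.14102663426021
```

View pics/e.png

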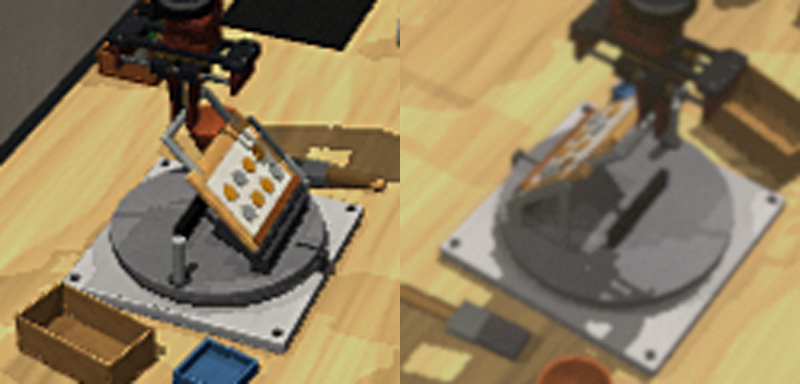

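The board is in line with the stay, at about 0.79 from the kinematics. The turntable is home and the bystanders haven't moved. Opening partly (30 mm) to clear the board edge, then straight up.

Request:
send_rows(commands=[{"translation": [0,0,0],"twist": [0,0,0]},{"translation": [0,0,0],"twist": [0,0,0]},{"translation": [0,0,0],"twist": [0,0,0]},{"translation": [0,0,0],"twist": [0,0,0]},{"translation": [0,0,0],"twist": [0,0,0]},{"translation": [0,0,0],"twist": [0,0,0]},{"translation": [0,0,0],"twist": [0,0,0]},{"translation": [0,0,0.05],"twist": [0,0,0]},{"translation": [0,0,0.1],"twist": [0,0,0]},{"translation": [0,0,0.16],"twist": [0,0,0]}], grip=0.32)

```text
t: 23.45
ee_pos: [623.7, 56.6, 393.4]
orientation: [2.225, 2.218, 0.0]
ft_force: [-0.8, 0.7, 0.3]
width: 30.1
```

Request:
send_rows(commands=[{"translation": [0,0,0.1],"twist": [0,0,0]},{"translation": [0,0,0.2],"twist": [0,0,0]},{"translation": [0,0,0.3],"twist": [0,0,0]},{"translation": [0,0,0.4],"twist": [0,0,0]},{"translation": [0,0,0.5],"twist": [0,0,0]},{"translation": [0,0,0.6],"twist": [0,0,0]},{"translation": [0,0,0.7],"twist": [0,0,0]},{"translation": [0,0,0.8],"twist": [0,0,0]},{"translation": [0,0,0.9],"twist": [0,0,0]},{"translation": [0,0,1.0],"twist": [0,0,0]}])

```text
t: 24.45
ee_pos: [623.7, 56.6, 493.6]
orientation: [-2.225, -2.218, 0.0]
ft_force: [0.2, -0.3, 0.8]
width: 29.5
```

```bash
python3 - <<'E'
from workcell import ctrl
import cv2,numpy as np
o=ctrl.get_obs();print(o["ee_pos"],o["ft_force"],o["t"])
for n in("side","scene"):
    d=ctrl.get_image(n);np.savez(n+"5.npz",**d)
a=np.load("side5.npz")["img"][140:260,185:310,::-1];b=np.load("scene5.npz")["img"][110:245,185:328,::-1]
cv2.imwrite("pics/f.png",np.hstack([cv2.resize(a,(400,384),interpolation=2),cv2.resize(b,(400,384),interpolation=2)]))
def pr(d,p):
    T=np.linalg.inv(d["cam_to_world"]);q=d["intrinsics"]@(T[:3,:3]@p+T[:3,3]);return q[:2]/q[2]
A=dict(np.load("side5.npz"));B=dict(np.load("scene5.npz"))
for g in(.685,.785,.885):
  print(g,[np.round((pr(A,np.array([498.4+180*np.cos(g),56.8+s,85+180*np.sin(g)]))-[185,140])*3.2).tolist() for s in(60,-60)],
   [np.round((pr(B,np.array([498.4+180*np.cos(g),56.8+s,85+180*np.sin(g)]))-[185,110])*[400/143,384/135]+[400,0]).tolist() for s in(60,-60)])
for t in(-.05,0,.05):
  print(t,np.round((pr(A,np.array([583.4-124*np.sin(t-.0055),56.8+124*np.cos(t-.0055),115]))-[185,140])*3.2))
E
```

```text
[623.6779262   56.58573872 493.59093446] [ 0.17698872 -0.2917035   0.77284156] 24.45
0.685 [[156.0, 143.0], [195.0, 94.0]] [[689.0, 99.0], [630.0, 165.0]]
0.785 [[165.0, 136.0], [204.0, 87.0]] [[681.0, 86.0], [621.0, 151.0]]
0.885 [[175.0, 130.0], [213.0, 82.0]] [[671.0, 72.0], [611.0, 138.0]]
-0.05 [172. 235.]
0 [176. 237.]
0.05 [181. 238.]
```

View pics/f.png

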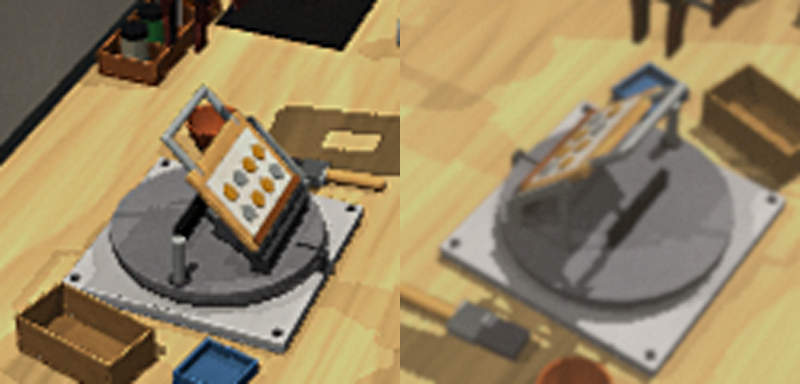

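The bar ends in the side view are at (165,138) and (206,88), against (165,136)/(204,87) expected for 0.785. The post top is at (178,238), against (176,237) for turntable 0. Both joints are in tolerance, so I'm handing in.

```bash
python3 -c "
from workcell import ctrl
print(ctrl.close_job())"
```

```text
the job is handed in; nothing more can be done
None
```

The work board is set up and I've handed the job in at about 24.5 s of the 53 s allowed; `close_job()` gives no verdict.

I turned the turntable clockwise from about 1.245 rad into its detent by the steel post, held loosely between the fingers, while the board was still at about 0.14 rad. I then gripped the bar, raised the board along its hinge arc, opened the fingers partway and lifted straight off.

- **Board angle:** in the last pictures the bar ends match 0.785 rad to about 2 px, and the board lines up with the stay.
- **Turntable:** the post top is about 2 px from its place at 0, so the turntable is within roughly 0.02 rad.
- **Contact and bystanders:** the tool force is under 1 N after release. By eye, the nearby bystanders (ramekin, carton, dish and brush) look unmoved. I did not measure any bystander's shift, and the last pictures don't show the bottle or jar.
- **Rejected moves:** one batch of moves was refused because the rows had no twist. Nothing moved, and I resent them. No other check failed or disagreed.

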